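# Rest the green-capped brake valve on the V stand

### The job

On the workshop bench lie three brake valve cylinders. Take the one with the green cap and lay it across the two yellow V rests of the white inspection stand, one round neck in each V and the block about midway between them, without dropping it from a height. Leave the red-capped and the black-capped valves where they are.

Things in the scene. Friction and masses are not known exactly. Their poses are not given: they have to be found in the camera images.
- green_valve_mid (a point): Brake valve with the GREEN cap, lying flat: aluminium block 40 (x) by 36 by 36 mm, round steel necks 24 mm thick out of both ends along x: to -70 mm, and to +62 mm, where a green cap (28 mm thick) runs on to +88 mm. About 0.3 kg. Grasp across the block, along its y, from above. The point is the block's centre, 18 mm above the table at the start; x points to the cap, z up.
- vstand_rest (a point): Fixed white stand with two yellow 90-degree Vs, open upwards. Point: midway between the Vs, where a seated valve's axis lies, 92 mm above the table; x runs along that axis (valve either way round), z up. Vs 10 mm thick, centred at x = -42 and +42 mm; bottom 17 mm below the point, lips 6 mm above it, mouth 45 mm wide, 54 mm over the outside. Base 130 by 80 mm, 14 mm high; else free between the Vs.
- red_valve_mid (a point): Lookalike that must stay where it lies: the same valve cylinder but with a RED cap. Starts lying flat on a face of its block. The point is the block's centre, 18 mm above the table; x runs along the necks to the cap, z up.
- black_valve_mid (a point): Lookalike that must stay where it lies: the same valve cylinder but with a BLACK cap. Starts lying flat on a face of its block. The point is the block's centre, 18 mm above the table; x runs along the necks to the cap, z up.
There are look-alikes about, which are no part of the job. Several things look just like the part that bears vstand_rest: the one meant starts farthest to the robot's right.

How it is judged:
By the outcome, as a careful person would: the job done as asked, in the order asked, and still so for the second after the job is handed in, with the robot touching nothing.
It also fails if it takes over 43 s, if anything falls off the work surface, if the arm or the gripper's body presses on something with over 40 N, if the wrist force passes 120 N, or if a joint passes its speed limit or range.

### The arm

A 6-joint arm with a two-finger parallel gripper is mounted at the origin on the work surface. World frame = base frame: x ahead of the robot, y to its left, z up, the work surface at z = 0. Lengths are in m, angles in rad, forces in N, time in s.
With the tool pointing down it reaches from about 0.4 to 0.825 m from the base axis. Payload 7 kg.
Tool frame: the origin (TCP) lies at the very end of the fingers, on their centre line; the grasp point (between the pads) lies 19 mm behind it; z points along the fingers, y is the line along which they close (so a half turn about z gives the same grasp; the last joint's range is limited). The gripper opens to 88 mm and grips with 3 to 60 N. Pads are 19 mm wide; open, the fingers measure 130 mm over their backs; the gripper's body (78 mm by 193 mm) begins 47 mm behind the grasp point.
Start: joints at [-0.989, 0.359, 0.012, 0, -1.224, -0.288], TCP at [0.195, -0.646, 0.227] pointing down, gripper open.
Joint ranges: [-3.07, 3.07], [-1.43, 2.12], [-1.02, 1.25], [-3.03, 1.67], [-3.05, -0], [-3.03, 3.03]. Speed limits (rad/s): [2.39, 2.39, 3.01, 3.14, 3.14, 3.14].

### API

Orientations are given as [roll, pitch, yaw] about the fixed x, y, z axes, in that order (R = Rz(yaw) Ry(pitch) Rx(roll)).
In Python, from station import arm, vision gives the robot as it stands. The module is installed in compiled form; this text tells all that it offers.
- The arm moves only by the tool jog_arm, never from a script. Its argument "steps" is a list that holds one entry, the list of rows, each a list of 7 numbers: the closure in counts, from 0 (fully open) to 255 (shut), then the shift along the tool's x, y, z scaled (see below), then the turn, a rotation vector about the tool's x, y, z scaled (see below). In form: [[[grip, dx, dy, dz, rx, ry, rz], ...]]. A call has 1 to 8 rows; each row is the pose to reach, as a shift and turn from the pose commanded when the call began, along the tool's axes at that moment; what a row does not reach only later rows make up. The controller multiplies each number of a shift by 250 mm and each number of a turn by 45 degrees. A row lasts 1/10 s, in which the tool goes at most 50 mm and 8.59 degrees, less where a joint would pass 70% of its speed; a pose out of reach is approached as far as the arm can. A call with a number of a shift or a turn outside -1 to 1 is refused whole. A call with a gripper value outside its range is refused whole. The fingers move at their own pace and stop on an object; "newtons" is the grip in N (left out, the last holds). Time passes only in rows, so rows that repeat a pose let the fingers close. It gives the time, the measured TCP pose, the force, the opening and the grip force at its end, in the units of the state.
- arm.get_state(): the state, without advancing time (a new reading comes with each control period).
- vision.grab_frame(name): name is "scene" or "top" or "wrist"; returns a dict with "color" (420x560x3 uint8, red, green, blue), "vfov" (degrees; the focal length in pixels is half the picture's height over the tangent of half this angle, whatever the lens; pixels are square), "cx", "cy" (the principal point, pixels), "extrinsics" (4x4, takes a point from world to camera coordinates). Camera axes: x right, y down, z forward; pixel columns grow to the right and rows downward; lengths in m; the calibration is good to about 2 mm. A picture is of the moment at which its call begins. There is no depth.
- arm.job_done(): hands the job in; it is judged then, once.
The state is a dict: "t": time; "q": joint angles; "qd": joint speeds; "joint_efforts": joint torques, N m; "eef_pos": TCP position; "ee_rot": TCP orientation; "force": force on the tool from outside, world axes, zero at the start; "moment": the same for the moment, N m; "width": finger opening in m; "gripper_force": force on a finger pad.
Only numpy, scipy, OpenCV 4.12 (cv2) and the standard library are available. Lean on these libraries where they do the work, as an engineer would, in place of code of your own. Each camera call takes 0.05 s, during which the arm holds its last target. There are 200 camera calls.

## Working session

There is one attempt and no reset: what is moved stays moved. The work goes in short steps, Python scripts to look and compute and a tool call to move; the robot and the scene stay as the last step left them, time stands still between calls to the robot, and variables do not carry over. Pictures are saved under pics/ and viewed, at most 10 in all, crops included, and the job is handed in when it is done.

Besides the shell and the picture viewer there is one more tool, called after "Call:" as a command line: name --argument value ..., lists and objects as JSON in quotes. jog_arm: Moves the arm, as the interface text tells. Its arguments: {"type":"object","properties":{"steps":{"type":"array","items":{"type":"array","items":{"type":"array","items":{"type":"number"}}}},"newtons":{"type":"number"}},"required":["steps"]}

```bash
mkdir -p pics
python3 - <<'E'
from station import arm, vision
import cv2, numpy as np, pickle
s=arm.get_state(); print({k:np.round(v,3) for k,v in s.items()})
d={}
for n in("scene","top","wrist"):
    f=vision.grab_frame(n); d[n]=f
    cv2.imwrite(f"pics/{n}0.png",f["color"][:,:,::-1]); print(n,f["vfov"],f["cx"],f["cy"],np.round(f["extrinsics"],3).tolist())
pickle.dump(d,open("f0.pkl","wb"))
E
```

```text
{'t': np.float64(0.0), 'q': array([-0.989,  0.359,  0.011, -0.   , -1.224, -0.288]), 'qd': array([ 0.   , -0.002,  0.   , -0.   , -0.001,  0.001]), 'joint_efforts': array([-1.0000e-03, -5.8271e+01,  2.9306e+01,  6.9970e+00,  7.0000e-03,
       -0.0000e+00]), 'eef_pos': array([ 0.195, -0.646,  0.226]), 'ee_rot': array([ 3.14 , -0.   , -2.848]), 'force': array([-0.258, -0.366, -0.129]), 'moment': array([ 0.007, -0.016,  0.037]), 'gripper_force': np.float64(0.0), 'width': np.float64(0.088)}
scene 48.05805564087936 285.9627308269646 215.87754452662267 [[0.286, 0.958, -0.009, -0.138], [0.645, -0.2, -0.738, -0.217], [-0.709, 0.205, -0.675, 1.372], [0.0, 0.0, 0.0, 1.0]]
top 52.360716941447265 278.1250706980414 204.79002754437317 [[0.0, -1.0, -0.009, 0.018], [-0.996, 0.001, -0.089, 0.472], [0.089, 0.009, -0.996, 0.97], [0.0, 0.0, 0.0, 1.0]]
wrist 67.43305580072185 277.8914848018967 217.81901057245852 [[-0.288, 0.958, 0.0, 0.675], [0.928, 0.279, 0.247, -0.032], [0.237, 0.071, -0.969, 0.387], [0.0, 0.0, 0.0, 1.0]]
```

View pics/top0.png

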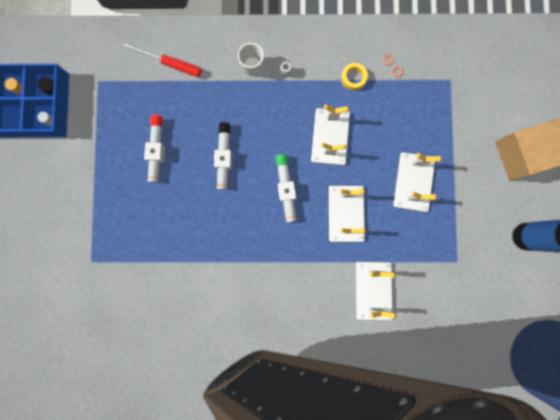

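View pics/scene0.png

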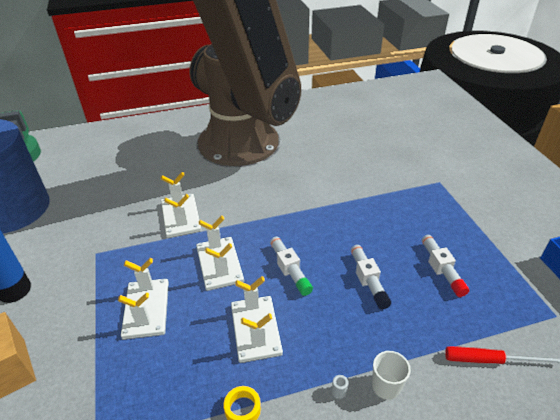

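The top view (right = robot's right) shows the green valve with its cap at (282,160), block at (287,190) and tail at (292,220). The four stands are near (331,135), (415,182), (347,213) and (375,290), and the one farthest right is at (415,182). The scene view agrees, with that stand at (145,300) and the green valve at (288,257). Next I measure them.

```bash
cat > h.py <<'E'
import numpy as np, cv2
def ray(f,u,v):
    E=f["extrinsics"];F=f["color"].shape[0]/2/np.tan(np.radians(f["vfov"]/2))
    R=E[:3,:3];return -R.T@E[:3,3],R.T@np.array([(u-f["cx"])/F,(v-f["cy"])/F,1.])
def plane(f,u,v,z):
    c,d=ray(f,u,v);return c+d*(z-c[2])/d[2]
def tri(f,p,g,q):
    c,d=ray(f,*p);e,h=ray(g,*q);d=d/np.linalg.norm(d);h=h/np.linalg.norm(h)
    A=np.stack([d,-h],1);t=np.linalg.lstsq(A,e-c,rcond=None)[0]
    a,b=c+t[0]*d,e+t[1]*h;return (a+b)/2,np.linalg.norm(a-b)
def blobs(f,lo,hi,amin=25):
    m=cv2.inRange(cv2.cvtColor(f["color"],cv2.COLOR_RGB2HSV),lo,hi)
    return [c for c in cv2.findContours(m,cv2.RETR_EXTERNAL,cv2.CHAIN_APPROX_NONE)[0] if cv2.contourArea(c)>=amin]
def cen(c): m=cv2.moments(c);return m["m10"]/m["m00"],m["m01"]/m["m00"]
YEL=((18,130,120),(32,255,255)); WHT=((0,0,165),(179,45,255)); GRN=((50,120,60),(80,255,255))
E
python3 - <<'E'
import pickle; from h import *
np.set_printoptions(precision=4,suppress=True)
d=pickle.load(open("f0.pkl","rb"))
for n in("top","scene"):
    f=d[n]; print(n)
    for c in blobs(f,*YEL):
        r=cv2.minAreaRect(c);print(" Y",np.array(cen(c)),cv2.contourArea(c),plane(f,*cen(c),.092)[:2],np.round(r[1],1), "ext",c[c[:,0,0].argmin(),0],c[c[:,0,0].argmax(),0])
    for c in blobs(f,*GRN): print(" G",np.array(cen(c)),cv2.contourArea(c),plane(f,*cen(c),.022 if n=='top' else .02)[:2])
    for c in blobs(f,*WHT,amin=120):
        r=cv2.minAreaRect(c);
        if r[1][0]<150: print(" W",np.array(cen(c)),cv2.contourArea(c),np.round(r[1],1),[plane(f,*p,.014 if cv2.contourArea(c)>1000 else .036)[:2].round(3).tolist() for p in [r[0],*cv2.boxPoints(r)]])
f=d["top"]; im=f["color"][90:250,250:460,::-1]; cv2.imwrite("pics/c1.png",cv2.resize(im,None,fx=3.6,fy=3.6,interpolation=cv2.INTER_CUBIC))
E
```

```text
top
 Y [383.8306 314.1311] 61.0 [ 0.2351 -0.2046] [23.1  4.7] ext [371 314] [394 317]
 Y [383.2455 274.0727] 55.0 [ 0.3184 -0.2052] [23.1  4.1] ext [371 273] [394 275]
 Y [354.0606 230.3295] 44.0 [ 0.4109 -0.1449] [ 3. 23.] ext [341 230] [364 231]
 Y [425.6    196.3528] 60.0 [ 0.484  -0.2997] [22.3  5.1] ext [413 193] [435 198]
 Y [353.3269 191.8622] 52.0 [ 0.4938 -0.1446] [ 4. 22.] ext [341 190] [363 192]
 Y [429.4205 158.2897] 65.0 [ 0.567  -0.3105] [22.5  5.9] ext [418 154] [440 159]
 Y [334.     146.8043] 46.0 [ 0.5926 -0.1041] [22.1  4.6] ext [322 144] [344 147]
 Y [336.4355 109.164 ] 62.0 [ 0.6766 -0.1104] [22.3  6.2] ext [325 106] [347 110]
 Y [11.6159 84.3354] 82.0 [0.735  0.6102] [11.2  8.9] ext [ 6 83] [17 86]
 Y [354.2824  76.1764] 481.0 [ 0.7512 -0.1506] [24.  25.5] ext [342  75] [367  77]
 G [281.1439 158.9781] 91.5 [0.5798 0.0112]
 W [521.5284 395.8   ] 237.5 [59.8 11.6] [[0.051, -0.519], [0.061, -0.454], [0.084, -0.464], [0.04, -0.584], [0.018, -0.574]]
scene
 Y [241.9116 403.8279] 1013.0 [ 0.8199 -0.1673] [33. 36.] ext [224 400] [260 410]
 Y [256.7875 321.6562] 160.0 
[... 2001 characters left out ...]
[-0.22, -0.378], [-0.223, -0.047], [-0.206, -0.049], [-0.204, -0.377]]
 W [498.4052  52.4036] 2531.5 [94.  35.2] [[-0.273, 1.061], [-0.232, 0.83], [-0.516, 1.017], [-0.319, 1.314], [-0.068, 1.098]]
 W [137.3443  24.484 ] 167.0 [  2.5 125.9] [[-0.926, -0.227], [-0.94, -0.476], [-0.939, 0.035], [-0.91, 0.032], [-0.913, -0.474]]
 W [521.3822  18.5967] 2971.0 [51. 87.] [[-0.482, 1.289], [-0.813, 1.296], [-0.688, 1.676], [-0.215, 1.284], [-0.315, 0.974]]
 W [453.8195  12.945 ] 666.5 [33. 38.] [[-0.605, 1.049], [-0.814, 1.077], [-0.76, 1.239], [-0.424, 1.025], [-0.47, 0.883]]
 W [340.2717   5.4649] 584.0 [33. 77.] [[-0.749, 0.61], [-0.998, 0.519], [-0.888, 0.853], [-0.533, 0.688], [-0.627, 0.398]]
```

View pics/c1.png

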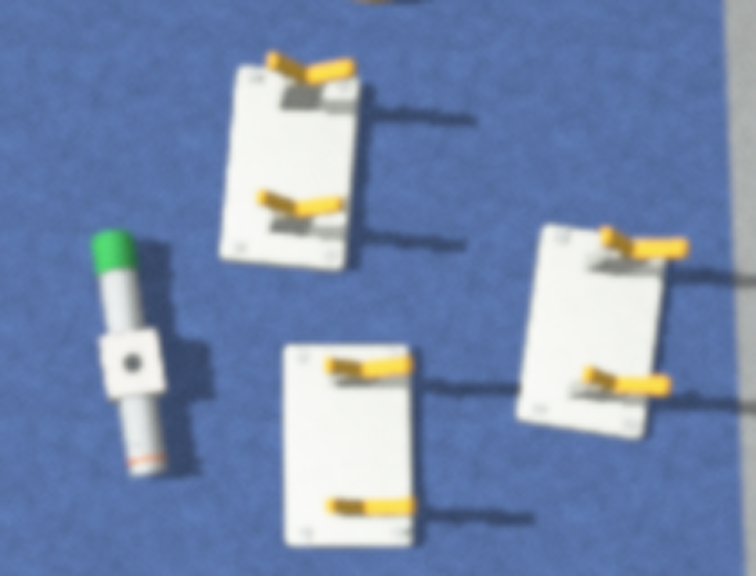

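The crop shows the target stand on the right, with its Vs at about (645,243) and (627,382) in crop pixels. The green block is at (132,362), with the cap end up. The Vs measure 83.7 mm apart against 84 given, with their midpoint at about (0.526,-0.305) and yaw -0.13. The valve is at about (0.506,0.000) with yaw 0.154. I move over the valve at the present height.

Call:
jog_arm --steps '[[[0, -0.65, 0.7, 0, 0, 0, 0], [0, -0.65, 0.7, 0, 0, 0, 0], [0, -0.65, 0.7, 0, 0, 0, 0], [0, -0.65, 0.7, 0, 0, 0, 0], [0, -0.65, 0.7, 0, 0, 0, 0]]]'

```text
t: 0.65
eef_pos: [0.3008, -0.4292, 0.2265]
ee_rot: [3.141, 0.0, -2.847]
force: [0.9, 0.0, 0.9]
width: 0.0877
gripper_force: 0.0
```

Call:
jog_arm --steps '[[[0, -0.65, 0.7, 0, 0, 0, 0], [0, -0.65, 0.7, 0, 0, 0, 0], [0, -0.65, 0.7, 0, 0, 0, 0], [0, -0.65, 0.7, 0, 0, 0, 0], [0, -0.65, 0.7, 0, 0, 0, 0]]]'

```text
t: 1.15
eef_pos: [0.4057, -0.2146, 0.2268]
ee_rot: [-3.142, 0.001, -2.847]
force: [1.2, 0.3, 0.7]
width: 0.0877
gripper_force: 0.0
```

Call:
jog_arm --steps '[[[0, -0.65, 0.7, 0, 0, 0, 0.18], [0, -0.65, 0.7, 0, 0, 0, 0.18], [0, -0.65, 0.7, 0, 0, 0, 0.18], [0, -0.65, 0.7, 0, 0, 0, 0.18], [0, -0.65, 0.7, 0, 0, 0, 0.18], [0, -0.65, 0.7, 0, 0, 0, 0.18], [0, -0.65, 0.7, 0, 0, 0, 0.18]]]'

```text
t: 1.85
eef_pos: [0.5099, -0.0014, 0.226]
ee_rot: [-3.141, -0.001, -2.987]
force: [-0.2, -0.3, -0.0]
width: 0.0876
gripper_force: 0.0
```

```bash
cat >> h.py <<'E'
from scipy.spatial.transform import Rotation as Ro
def go(s,p,yaw):
    "row numbers (shift, turn) from state s to TCP position p, pointing down with yaw"
    R=Ro.from_euler("xyz",s["ee_rot"]); T=Ro.from_euler("xyz",[np.pi,0,yaw])
    return np.round(np.r_[R.inv().apply(np.array(p)-s["eef_pos"])/.25,(R.inv()*T).as_rotvec()/np.radians(45)],3).tolist()
E
python3 - <<'E'
from station import arm,vision; from h import *; import pickle
np.set_printoptions(precision=4,suppress=True)
d=pickle.load(open("f0.pkl","rb"));f=d["top"]
print("block",plane(f,286.7,190.6,.036),"tail",plane(f,290.8,221.4,.012))
for a,b,v in((413,435,196.35),(418,440,158.3)): print("V",plane(f,(a+b)/2,v,.098))
s=arm.get_state();print(s["t"],s["eef_pos"],s["ee_rot"])
w=vision.grab_frame("wrist");pickle.dump(w,open("w1.pkl","wb"));cv2.imwrite("pics/w1.png",w["color"][:,:,::-1])
for c in blobs(w,*GRN): print("G",np.array(cen(c)),cv2.contourArea(c),plane(w,*cen(c),.02))
for c in blobs(w,*WHT,amin=300): print("W",np.array(cen(c)),cv2.contourArea(c),plane(w,*cen(c),.03),cv2.minAreaRect(c)[1:])
E
```

```text
block [ 0.5035 -0.0015  0.036 ] tail [ 0.4341 -0.0113  0.012 ]
V [ 0.4833 -0.2943  0.098 ]
V [ 0.5657 -0.3075  0.098 ]
1.85 [ 0.5099 -0.0014  0.226 ] [-3.1414 -0.0013 -2.9871]
G [278.5631 253.979 ] 397.5 [0.5817 0.0097 0.02  ]
W [194.7569 312.9894] 709.5 [ 0.672  -0.0829  0.03  ] ((29.381643295288086, 40.47471618652344), 12.994616508483887)
W [192.7501 245.2954] 1344.0 [ 0.5827 -0.0932  0.03  ] ((65.38291931152344, 32.870635986328125), 12.225123405456543)
W [280.226 191.475] 2032.5 [ 0.5031 -0.0006  0.03  ] ((105.0, 31.0), 90.0)
W [ 34.7801 182.2915] 4032.0 [ 0.5351 -0.2759  0.03  ] ((63.78799057006836, 107.27635955810547), 8.746161460876465)
W [169.8452 123.3527] 6685.0 [ 0.448  -0.1296  0.03  ] ((75.68912506103516, 121.44434356689453), 5.403791904449463)
W [387.2041  29.6922] 19867.5 [0.3242 0.0804 0.03  ] ((489.60272216796875, 76.77528381347656), 9.761775970458984)
```

View pics/w1.png

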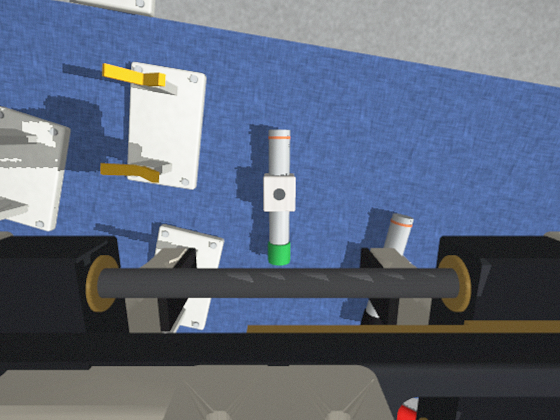

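The wrist view shows the green valve upright in the image, with its tail at (280,130), block at (279,193) and cap at (279,254). It is aligned with the tool, and the block lies at about (0.505,-0.001), matching the top view within 3 mm. I descend and grip.

Call:
jog_arm --steps '[[[0, 0.02, 0.005, 0.2, 0, 0, 0], [0, 0.02, 0.005, 0.4, 0, 0, 0], [0, 0.02, 0.005, 0.6, 0, 0, 0], [0, 0.02, 0.005, 0.7, 0, 0, 0], [0, 0.02, 0.005, 0.8, 0, 0, 0], [0, 0.02, 0.005, 0.85, 0, 0, 0], [0, 0.02, 0.005, 0.88, 0, 0, 0], [0, 0.02, 0.005, 0.88, 0, 0, 0]]]'

```text
t: 2.7
eef_pos: [0.5042, -0.003, 0.0061]
ee_rot: [-3.141, -0.001, -2.991]
force: [-0.2, 0.1, -0.7]
width: 0.0877
gripper_force: 0.0
```

Call:
jog_arm --steps '[[[255, 0, 0, 0, 0, 0, 0], [255, 0, 0, 0, 0, 0, 0], [255, 0, 0, 0, 0, 0, 0], [255, 0, 0, 0, 0, 0, 0], [255, 0, 0, 0, 0, 0, 0], [255, 0, 0, 0, 0, 0, 0], [255, 0, 0, 0, 0, 0, 0], [255, 0, 0, 0, 0, 0, 0]]]' --newtons 30

```text
t: 3.5
eef_pos: [0.5049, -0.0018, 0.0066]
ee_rot: [3.142, 0.0, -2.989]
force: [-0.6, 0.8, 0.5]
width: 0.0358
gripper_force: 30.0
```

The gripper holds at 36 mm, the block width. Lift.

Call:
jog_arm --steps '[[[255, 0, 0, -0.04, 0, 0, 0], [255, 0, 0, -0.12, 0, 0, 0], [255, 0, 0, -0.26, 0, 0, 0], [255, 0, 0, -0.42, 0, 0, 0], [255, 0, 0, -0.58, 0, 0, 0], [255, 0, 0, -0.72, 0, 0, 0], [255, 0, 0, -0.8, 0, 0, 0], [255, 0, 0, -0.8, 0, 0, 0]]]'

```text
t: 4.3
eef_pos: [0.5061, -0.0016, 0.2099]
ee_rot: [3.141, 0.005, -2.989]
force: [1.1, 0.3, -4.1]
width: 0.0358
gripper_force: 30.0
```

Run:
```python
from station import arm,vision; from h import *; import pickle
np.set_printoptions(precision=4,suppress=True)
s=arm.get_state();print(s["t"],s["eef_pos"],s["ee_rot"],s["width"],s["force"])
w=vision.grab_frame("wrist");pickle.dump(w,open("w2.pkl","wb"));cv2.imwrite("pics/w2.png",w["color"][:,:,::-1])
print("to stand z.206",go(s,(.5255,-.303,s["eef_pos"][2]),-.14-np.pi))
```

```text
4.3 [ 0.5061 -0.0016  0.2099] [ 3.1407  0.0055 -2.989 ] 0.03575211796039011 [ 1.1003  0.2844 -4.121 ]
to stand z.206 [0.106, -1.203, -0.002, 0.002, 0.007, 0.373]
```

View pics/w2.png

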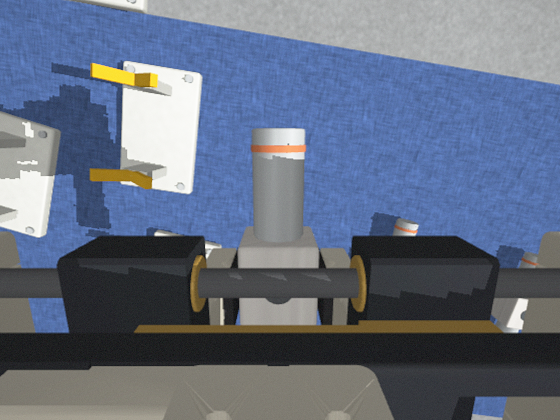

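The wrist view shows the valve held level between the pads, with its tail end at (278,130) and the orange ring at (278,149). I carry it toward the stand, turning on the way.

Call:
jog_arm --steps '[[[255, 0.01, -0.1, 0, 0, 0, 0.07], [255, 0.02, -0.25, 0, 0, 0, 0.15], [255, 0.03, -0.4, 0, 0, 0, 0.23], [255, 0.05, -0.55, 0, 0, 0, 0.3], [255, 0.05, -0.65, 0, 0, 0, 0.37], [255, 0.05, -0.7, 0, 0, 0, 0.37], [255, 0.05, -0.7, 0, 0, 0, 0.37]]]'

```text
t: 5.05
eef_pos: [0.518, -0.1779, 0.2045]
ee_rot: [-3.141, -0.004, 3.002]
force: [0.2, 0.6, -3.3]
width: 0.0353
gripper_force: 30.0
```

Run:
```python
from station import arm,vision; from h import *; import pickle
np.set_printoptions(precision=4,suppress=True)
w=pickle.load(open("w2.pkl","rb")); R=Ro.from_euler("xyz",[3.1407,.0055,-2.989])
print("cam in tool",R.inv().apply(ray(w,0,0)[0]-[.5061,-.0016,.2099]))
for p in((278,128.5),(278,236)):print("tail/blockedge in tool",[R.inv().apply(plane(w,*p,z)-[.5061,-.0016,.2099]) for z in (.233,.239)])
s=arm.get_state();print(s["t"],s["eef_pos"],s["ee_rot"],s["width"])
w=vision.grab_frame("wrist");pickle.dump(w,open("w3.pkl","wb"));cv2.imwrite("pics/w3.png",w["color"][:,:,::-1])
for c in blobs(w,*YEL): print("Y",np.array(cen(c)),cv2.contourArea(c),plane(w,*cen(c),.0885),c[:,0].min(0),c[:,0].max(0))
print("to stand",go(s,(.526,-.304,s["eef_pos"][2]),-.14-np.pi))
```

```text
cam in tool [ 0.0658 -0.0002 -0.1576]
tail/blockedge in tool [array([ 0.0694, -0.0003, -0.0235]), array([ 0.0692, -0.0003, -0.0295])]
tail/blockedge in tool [array([ 0.0231, -0.0004, -0.0232]), array([ 0.025 , -0.0004, -0.0292])]
5.05 [ 0.518  -0.1779  0.2045] [-3.1414 -0.0036  3.0021] 0.035336396673731035
Y [362.5565 285.2497] 119.5 [ 0.5983 -0.1087  0.0885] [359 259] [365 310]
Y [193.0643 286.1928] 111.5 [ 0.5768 -0.2681  0.0885] [191 259] [197 310]
Y [138.8711 197.4353] 631.0 [ 0.4862 -0.2979  0.0885] [108 190] [169 205]
Y [325.4337 182.2862] 438.5 [ 0.4959 -0.1334  0.0885] [304 176] [347 190]
Y [305.0535  82.739 ] 815.5 [ 0.4132 -0.1413  0.0885] [272  70] [339  92]
to stand [-0.102, -0.495, -0.0, -0.0, -0.005, 0.001]
```

View pics/w3.png

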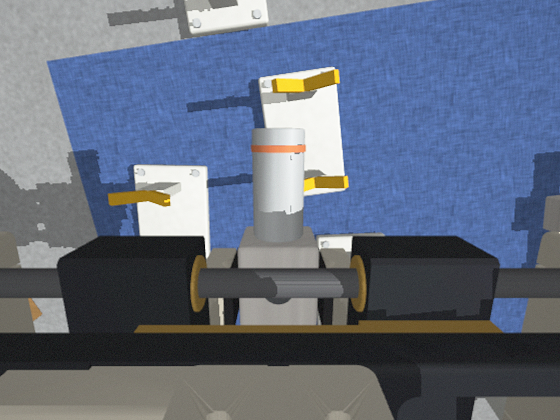

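The wrist view shows the target stand at left, with its near V spanning columns 108–169 at about row 198 and its base edges upright in the image. The stand's yaw therefore matches the tool's. I work out the V centre from its lip ends at z = 0.098.

Run:
```python
from station import arm; from h import *; import pickle
np.set_printoptions(precision=4,suppress=True)
w=pickle.load(open("w3.pkl","rb"));s=arm.get_state()
c=max((c for c in blobs(w,*YEL) if cen(c)[0]<170),key=cv2.contourArea)[:,0]
l=c[c[:,0]<=110].mean(0);r=c[c[:,0]>=167].mean(0);P=[plane(w,*q,.098) for q in(l,r)]
m=(P[0]+P[1])/2;d=np.array([np.cos(-.14),np.sin(-.14),0])
print(l,r,P,np.linalg.norm(P[0]-P[1]),"mid V",m,"rest",m+.042*d)
d0=pickle.load(open("f0.pkl","rb"))
print(tri(d0["top"],(425.6,196.35),d0["scene"],(138.2,265.2)),tri(d0["top"],(429.4,158.3),d0["scene"],(132.85,300.2)))
```

```text
[108.9231 198.2308] [168.6 200. ] [array([ 0.4822, -0.3189,  0.098 ]), array([ 0.4908, -0.2688,  0.098 ])] 0.05085067841436583 mid V [ 0.4865 -0.2939  0.098 ] rest [ 0.5281 -0.2997  0.098 ]
(array([ 0.4853, -0.3005,  0.0822]), np.float64(0.004792375238056168)) (array([ 0.569 , -0.3134,  0.0818]), np.float64(0.001164496802642601))
```

The rest point estimates agree within a few mm, at about (0.527,-0.3015). I move above it and come down partway.

Call:
jog_arm --steps '[[[255, -0.02, -0.1, 0, 0, 0, 0], [255, -0.05, -0.25, 0, 0, 0, 0], [255, -0.085, -0.4, 0, 0, 0, 0], [255, -0.105, -0.485, 0, 0, 0, 0], [255, -0.105, -0.485, 0.1, 0, 0, 0], [255, -0.105, -0.485, 0.2, 0, 0, 0], [255, -0.105, -0.485, 0.25, 0, 0, 0], [255, -0.105, -0.485, 0.25, 0, 0, 0]]]'

```text
t: 5.9
eef_pos: [0.5272, -0.2991, 0.1417]
ee_rot: [3.141, -0.005, 3.005]
force: [-0.1, -0.2, -3.8]
width: 0.0354
gripper_force: 30.0
```

Run:
```python
from station import arm,vision; from h import *; import pickle
np.set_printoptions(precision=4,suppress=True)
s=arm.get_state();print(s["t"],s["eef_pos"],s["ee_rot"],s["width"])
w=vision.grab_frame("wrist");pickle.dump(w,open("w4.pkl","wb"))
for c in blobs(w,*YEL):
    c=c[:,0];l,r=c[c[:,0]<=c[:,0].min()+2].mean(0),c[c[:,0]>=c[:,0].max()-2].mean(0);print("Y",l,r,plane(w,*l,.098),plane(w,*r,.098))
f=vision.grab_frame("scene");pickle.dump(f,open("s4.pkl","wb"))
a=cv2.resize(w["color"],(400,300));b=cv2.resize(f["color"][180:360,60:300],(400,300),interpolation=cv2.INTER_CUBIC)
cv2.imwrite("pics/ws4.png",np.hstack([a,b])[:,:,::-1])
```

```text
5.9 [ 0.5272 -0.2991  0.1417] [ 3.1408 -0.0046  3.0046] 0.03540799907591531
Y [361.4035 283.9123] [363.9535 287.6047] [ 0.5679 -0.2464  0.098 ] [ 0.5709 -0.2448  0.098 ]
Y [191.075 287.5  ] [204.4615 262.7692] [ 0.5542 -0.3645  0.098 ] [ 0.5373 -0.3517  0.098 ]
Y [305.3158 179.0526] [314.6667 178.6667] [ 0.4899 -0.2765  0.098 ] [ 0.4905 -0.2706  0.098 ]
Y [235.3333 177.6111] [251.6842 177.    ] [ 0.4828 -0.3208  0.098 ] [ 0.4839 -0.3104  0.098 ]
Y [472.3158 165.    ] [554.3684 154.2632] [ 0.4956 -0.1707  0.098 ] [ 0.496  -0.1197  0.098 ]
Y [473.8571  21.9524] [558.7391   8.9565] [ 0.414  -0.1707  0.098 ] [ 0.414  -0.1232  0.098 ]
```

View pics/ws4.png

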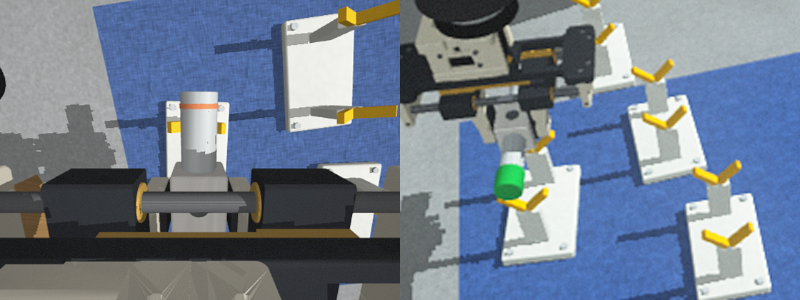

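The wrist half shows the tail neck over the near V, with lips at columns 235 and 315 (full scale) and the neck centred at about 278, some 2 mm off. The scene half shows the capped neck above the other V. I nudge over and lower slowly.

Call:
jog_arm --steps '[[[255, 0, -0.004, 0.04, 0, 0, 0], [255, 0, -0.004, 0.08, 0, 0, 0], [255, 0, -0.004, 0.12, 0, 0, 0], [255, 0, -0.004, 0.15, 0, 0, 0], [255, 0, -0.004, 0.18, 0, 0, 0], [255, 0, -0.004, 0.2, 0, 0, 0], [255, 0, -0.004, 0.21, 0, 0, 0], [255, 0, -0.004, 0.21, 0, 0, 0]]]'

```text
t: 6.8
eef_pos: [0.5281, -0.3015, 0.0912]
ee_rot: [-3.142, -0.001, 3.003]
force: [0.4, 0.3, -4.5]
width: 0.0358
gripper_force: 30.0
```

Call:
jog_arm --steps '[[[255, 0, 0, 0.006, 0, 0, 0], [255, 0, 0, 0.012, 0, 0, 0], [255, 0, 0, 0.018, 0, 0, 0], [255, 0, 0, 0.024, 0, 0, 0], [255, 0, 0, 0.024, 0, 0, 0], [255, 0, 0, 0.024, 0, 0, 0]]]'

```text
t: 7.4
eef_pos: [0.5283, -0.3015, 0.0856]
ee_rot: [-3.142, -0.0, 3.003]
force: [0.7, -0.4, -5.4]
width: 0.036
gripper_force: 30.0
```

Force is still the free weight, so there is no contact yet and about 5 mm to go.

Call:
jog_arm --steps '[[[255, 0, 0, 0.005, 0, 0, 0], [255, 0, 0, 0.01, 0, 0, 0], [255, 0, 0, 0.014, 0, 0, 0], [255, 0, 0, 0.014, 0, 0, 0], [255, 0, 0, 0.014, 0, 0, 0]]]'

```text
t: 7.9
eef_pos: [0.5283, -0.3016, 0.0821]
ee_rot: [-3.141, 0.0, 3.003]
force: [-0.0, -1.7, -3.6]
width: 0.0361
gripper_force: 30.0
```

Call:
jog_arm --steps '[[[255, 0, 0, 0.004, 0, 0, 0], [255, 0, 0, 0.004, 0, 0, 0], [255, 0, 0, 0.004, 0, 0, 0]]]'

```text
t: 8.2
eef_pos: [0.5285, -0.3019, 0.0816]
ee_rot: [-3.141, 0.001, 3.003]
force: [-2.3, -3.0, 2.0]
width: 0.0359
gripper_force: 30.0
```

Call:
jog_arm --steps '[[[255, 0, -0.002, 0.003, 0, 0, 0], [255, 0, -0.002, 0.003, 0, 0, 0], [255, 0, -0.002, 0.003, 0, 0, 0]]]'

```text
t: 8.5
eef_pos: [0.5286, -0.3022, 0.0811]
ee_rot: [-3.141, 0.001, 3.003]
force: [-2.0, -1.7, 5.0]
width: 0.0358
gripper_force: 30.0
```

Run:
```python
from station import arm,vision; from h import *
np.set_printoptions(precision=4,suppress=True)
s=arm.get_state();print(s["t"],s["eef_pos"],s["force"],s["moment"])
w=vision.grab_frame("wrist");f=vision.grab_frame("scene")
a=cv2.resize(w["color"][100:250,190:370],(400,333),interpolation=cv2.INTER_CUBIC);b=cv2.resize(f["color"][220:360,80:248],(400,333),interpolation=cv2.INTER_CUBIC)
cv2.imwrite("pics/ws5.png",np.hstack([a,b])[:,:,::-1])
```

```text
8.5 [ 0.5286 -0.3022  0.0811] [-2.0132 -1.6516  4.9564] [-0.5355  0.6812 -0.2958]
```

View pics/ws5.png

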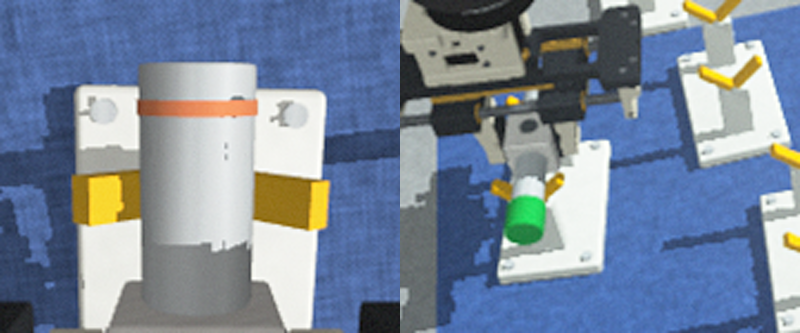

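The wrist half shows the tail neck sitting between the near V's lips. The scene half shows the capped neck down in the far V, and the wrist force confirms contact. I release part-open, then rise straight up.

Call:
jog_arm --steps '[[[140, 0, 0, 0, 0, 0, 0], [120, 0, 0, 0, 0, 0, 0], [100, 0, 0, 0, 0, 0, 0], [90, 0, 0, 0, 0, 0, 0], [90, 0, 0, 0, 0, 0, 0], [90, 0, 0, 0, 0, 0, 0]]]'

```text
t: 9.2
eef_pos: [0.5283, -0.3019, 0.0802]
ee_rot: [3.142, 0.0, 3.003]
force: [-1.2, -0.2, -0.8]
width: 0.0563
gripper_force: 0.0
```

Call:
jog_arm --steps '[[[90, 0, 0, -0.02, 0, 0, 0], [90, 0, 0, -0.06, 0, 0, 0], [90, 0, 0, -0.14, 0, 0, 0], [90, 0, 0, -0.26, 0, 0, 0], [90, 0, 0, -0.4, 0, 0, 0], [90, 0, 0, -0.54, 0, 0, 0], [90, 0, 0, -0.6, 0, 0, 0], [90, 0, 0, -0.6, 0, 0, 0]]]'

```text
t: 10.0
eef_pos: [0.5296, -0.3026, 0.2346]
ee_rot: [-3.14, 0.006, 3.004]
force: [0.2, 0.3, -1.0]
width: 0.0566
gripper_force: 0.0
```

Run:
```python
from station import arm,vision; from h import *
np.set_printoptions(precision=4,suppress=True)
s=arm.get_state();print(s["t"],s["eef_pos"],s["force"],s["width"])
w=vision.grab_frame("wrist");f=vision.grab_frame("scene")
for n,c in [("w",c) for c in blobs(w,*GRN)]+[("s",c) for c in blobs(f,*GRN)]: print(n,cen(c),plane(w if n=="w" else f,*cen(c),.095))
a=cv2.resize(w["color"],(400,300));b=cv2.resize(f["color"][200:350,60:260],(400,300),interpolation=cv2.INTER_CUBIC)
cv2.imwrite("pics/ws6.png",np.hstack([a,b])[:,:,::-1])
```

```text
10.0 [ 0.5296 -0.3026  0.2346] [ 0.1501  0.2502 -0.9637] 0.05664069207252209
s (131.17385866166353, 312.45841150719195) [ 0.6067 -0.3147  0.095 ]
s (31.369175627240143, 144.83584229390678) [ 0.0007 -0.531   0.095 ]
```

View pics/ws6.png

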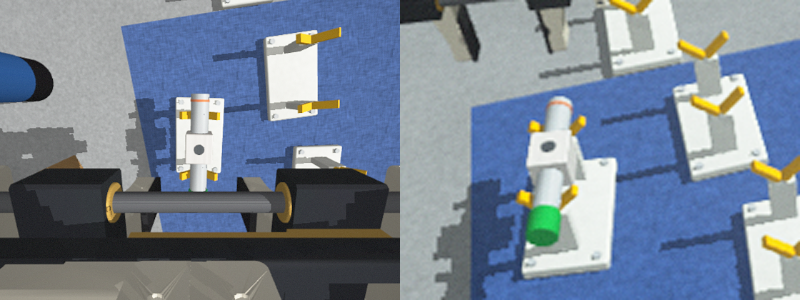

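The picture shows the valve seated level in both Vs, with its block about midway between them and the gripper clear. I hand it in.

```bash
python3 -c "
from station import arm; print(arm.job_done())"
```

```text
the job is handed in; nothing more can be done
None
```

The green-capped valve lies seated in both Vs of the rightmost stand with its block about midway, the red and black valves were not touched, and the job was handed in at about 10 s.

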